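# Turn the transducer for its next pass and hold the drive guard open

### The arm

A 7-joint arm with a two-finger parallel gripper is mounted at the origin on the work surface. World frame = base frame: x ahead of the robot, y to its left, z up, the work surface at z = 0. Lengths are in m, angles in rad, forces in N, time in s.
With the tool pointing down it reaches from about 0.425 to 0.925 m from the base axis. Payload 6.8 kg.
Tool frame: the origin (TCP) lies midway between the tips of the shut fingers; the grasp point (between the pads) lies 19 mm behind it (bot.hold_point_z is the distance from the TCP to the grasp point, in m); z points along the fingers, y is the line along which they close (so a half turn about z gives the same grasp; the last joint's range is limited). The gripper opens to 85 mm and grips with 20 to 120 N. Pads are 22 mm wide; open, the fingers measure 114 mm over their backs; the gripper's body (76 mm by 85 mm) begins 54 mm behind the grasp point. The pads swing forward as they close: fully open they stand 13 mm farther back than shut.
Start: joints at [1.051, 0.477, 0.022, 1.555, -0.011, 1.109, -0.083], TCP at [0.27, -0.619, 0.231] pointing down, gripper open.
Joint ranges: [-2.96, 2.96], [-0.34, 2.1], [-1.41, 1.46], [0.24, 2.44], [-1.37, 4.51], [0.17, 1.92], [-2.96, 2.96]. Speed limits (rad/s): [2.39, 2.39, 3.14, 3.14, 3.14, 3.14, 3.14].

### API

Orientations are given as a unit quaternion [w, x, y, z].
In Python, from station import bot gives the robot as it stands. The module is installed in compiled form; this text tells all that it offers.
- The arm moves only by the tool step_arm, never from a script. Its argument "increments" is a list that holds one entry, the list of rows, each a list of 7 numbers: the opening, from -1 (shut) to 1 (fully open), then the shift along the tool's x, y, z in mm, then the turn, a rotation vector about the tool's x, y, z in degrees. In form: [[[grip, x, y, z, ax, ay, az], ...]]. A call has 1 to 10 rows; each row is the pose to reach, as a shift and turn from the pose commanded when the call began, along the tool's axes at that moment; what a row does not reach only later rows make up. A row lasts 1/12 s, in which the tool goes at most 41.7 mm and 7.16 degrees, less where a joint would pass 70% of its speed; a pose out of reach is approached as far as the arm can. A call with a gripper value outside its range is refused whole. The fingers move at their own pace and stop on an object; "force" is the grip in N (left out, the last holds). Time passes only in rows, so rows that repeat a pose let the fingers close. It gives the time, the measured TCP pose, the force, the opening and the grip force at its end, in the units of the state.
- bot.get_obs(): the state, without advancing time (a new reading comes with each control period).
- bot.read_camera(name): name is "scene" or "top"; returns a dict with "image" (420x560x3 uint8, red, green, blue), "camera_matrix" (3x3 intrinsics, pixels), "R" (3x3) and "t" (3): a world point X has camera coordinates R X + t. Camera axes: x right, y down, z forward; pixel columns grow to the right and rows downward; lengths in m; the calibration is good to about 2 mm. A picture is of the moment at which its call begins. There is no depth.
- bot.hand_in(): hands the job in; it is judged then, once.
The state is a dict: "t": time; "q": joint angles; "joint_vel": joint speeds; "joint_torque": joint torques, N m; "eef_pos": TCP position; "tool_rot": TCP orientation; "contact_force": force on the tool from outside, world axes, zero at the start; "torque": the same for the moment, N m; "gripper_width": opening from 0.0 (shut) to 1.0 (fully open); "grasp_force": force on a finger pad.
Only numpy, scipy, OpenCV 4.12 (cv2) and the standard library are available. Lean on these libraries where they do the work, as an engineer would, in place of code of your own. Each camera call takes 0.05 s, during which the arm holds its last target. There are 200 camera calls.

### The job

Set up the next calibration pass: turn the blue-banded torque transducer about a quarter turn so that its red face lies flat against the steel reaction bar, near the bar's middle, standing on its plate, and let go of it. Then open the yellow sprung guard (with the black grip bar) of the grey drive unit and finish while still holding it steady with the fingers, open at 60 degrees from closed, so that a colleague can reach the drive: do not let go at the end, and never let the guard snap shut. Leave the other pieces on the bench where they stand.

Things in the scene. Friction and masses are not known exactly. Their poses are not given: they have to be found in the camera images.
- fixture: Fixed dark steel plate 240 x 200 x 15 mm on the bench, left or right of the drive unit; origin at the centre of its underside, x toward the reaction bar (far from the robot), z up. The bright steel bar, 22 mm thick (x), 140 mm long (y), rises 25 mm above the plate's top.
- bar_face (a point): Middle of the reaction bar's near face (the face toward the robot), 80 mm along the fixture's x from its origin, 11 mm above the plate's top; axes as the fixture's, so x points into the bar.
- transducer: Loose, 0.4 to 0.75 kg, on the fixture plate. Square aluminium flange 64 x 64 x 22 mm, on it a black round body (grip it from above) 44 mm in diameter, 22 to 75 mm above the foot, with a blue band; on top a 19 mm square drive up to 98 mm. Origin: centre of its underside, z up, x out through the red face. It starts clear of the bar, red face roughly to the plate's +y.
- mark (a point): Centre of the transducer's red flange face (one of its four 64 x 22 mm sides; a red strip on the flange's top edge shows it from above): 32 mm along the transducer's x from its origin, 11 mm above its foot. Axes as the transducer's.
- drive_unit: Fixed grey open-topped steel housing 180 x 150 x 80 mm with a square drive inside, closed by the yellow guard. Origin at the centre of its underside, z up, -x its front, toward the robot.
- guard_hinge (a point): Middle of the guard's hinge line, at the housing's far top edge: 90 mm along the drive unit's x, 83 mm above the bench. The hinge line runs along the drive unit's y; axes as the drive unit's.
- guard_bar (a point): Centre of the guard's black round grip bar: 12 mm diameter, along the drive unit's y, 98 mm clear between its end arms, 220 mm from the hinge line, at hinge height when closed, 40 mm in front of the guard's front edge, free all round. Gripped from above across the bar, it turns between the fingers as the guard swings. Axes move with the guard: -x points from hinge to bar.
- guard (a joint): Angle of the yellow guard (flat plate 180 x 150 x 6 mm with a clear window, about 0.3 kg) in rad: 0 closed and level, growing as the front lifts; 1.047 is 60 degrees; stop at 1.5. A spring and its weight drive it shut from any angle, about 2 N (closed) to 3 N (at 60 degrees) at the bar.
- sleeve: Bystander: loose black stepped coupling sleeve, 52 mm diameter, 55 mm high, origin at the centre of its underside.
- load_cell: Bystander: loose black round load cell with yellow band on a 68 mm round foot, 72 mm high, origin at the centre of its underside.
- adapter: Bystander: loose bright steel adapter, 44 mm diameter round foot with a 25 mm square on top, 56 mm high, origin at the centre of its underside.

How it is judged:
On the way, in this order (a step that is already met when the one before it is completed fails the run):
1. the transducer's red face is flat against the reaction bar and the transducer is released (x of mark in the frame of bar_face between -0.003 and 0.003 m and y of mark in the frame of bar_face between -0.025 and 0.025 m and z of mark in the frame of bar_face between -0.003 and 0.003 m and angle between the x axis of transducer and the x axis of bar_face, either way round below 0.06 rad and angle between transducer's own z axis and vertical below 0.05 rad and contact force between the fingers and transducer below 0.2 N and linear speed of transducer below 0.01 m/s), for 0.2 s.
2. the guard is held open at 60 degrees (value of joint guard between 0.942 and 1.152 rad and velocity of joint guard between -0.1 and 0.1 rad/s and contact force between the fingers and drive_unit above 0.8 N), for 0.3 s.
At the end, for the whole second after the job is handed in: Fingers hold the guard (over 0.8 N) still at 60 degrees +-6; the released transducer stands on the plate, red face within 3 mm of the bar, square within 0.06 rad, centred within 25 mm; bystanders within 20 mm of their start (all of step 1 and all of step 2 and distance of each of sleeve, load_cell, adapter from where it was at the start of the episode below 0.02 m); the arm keeps its last pose, push and grip.
It fails at once if the guard snaps shut (closing faster than 2 rad/s) (velocity of joint guard below -2 rad/s).
It fails at once if the sleeve is moved or knocked over (distance of sleeve from where it was at the start of the episode above 0.02 m or angle between sleeve's own z axis and vertical above 0.3 rad).
It fails at once if the load cell is moved or knocked over (distance of load_cell from where it was at the start of the episode above 0.02 m or angle between load_cell's own z axis and vertical above 0.3 rad).
It fails at once if the adapter is moved or knocked over (distance of adapter from where it was at the start of the episode above 0.02 m or angle between adapter's own z axis and vertical above 0.3 rad).
It also fails if it takes over 56 s, if anything falls off the work surface, if the arm or the gripper's body presses on something with over 40 N, if the wrist force passes 120 N, or if a joint passes its speed limit or range.

## Working session

There is one attempt and no reset: what is moved stays moved. The work goes in short steps, Python scripts to look and compute and a tool call to move; the robot and the scene stay as the last step left them, time stands still between calls to the robot, and variables do not carry over. Pictures are saved under pics/ and viewed, at most 10 in all, crops included, and the job is handed in when it is done.

Besides the shell and the picture viewer there is one more tool, called after "Request:" as a command line: name --argument value ..., lists and objects as JSON in quotes. step_arm: Moves the arm, as the interface text tells. Its arguments: {"type":"object","properties":{"increments":{"type":"array"},"force":{"type":"number"}},"required":["increments"]}

```bash
mkdir -p pics; python3 - <<'E'
from station import bot
import cv2,numpy as np
o=bot.get_obs();print({k:np.round(v,4) for k,v in o.items()}, bot.hold_point_z)
for n in("scene","top"):
    c=bot.read_camera(n);cv2.imwrite(f"pics/{n}0.png",c["image"][:,:,::-1])
    np.savez(f"{n}0.npz",**c);print(n,c["camera_matrix"],c["R"],c["t"])
E
```

```text
{'t': np.float64(0.0), 'q': array([ 1.0509,  0.4778,  0.0223,  1.5564, -0.0115,  1.1093, -0.0831]), 'joint_vel': array([-0.0007, -0.0013,  0.0011,  0.0011,  0.0003,  0.0019,  0.001 ]), 'joint_torque': array([-4.00000e-04, -5.96455e+01,  1.60730e+00, -2.81195e+01,
        1.23000e-02,  9.30000e-03,  0.00000e+00]), 'eef_pos': array([ 0.27  , -0.618 ,  0.2303]), 'tool_rot': array([-9.000e-04,  9.789e-01,  2.045e-01, -2.000e-04]), 'contact_force': array([-0.1207,  0.3862, -0.9661]), 'torque': array([-0.0129, -0.0194, -0.0025]), 'grasp_force': np.float64(0.0), 'gripper_width': np.float64(1.0025)} 0.0187
scene [[430.54565751   0.         270.49125406]
 [  0.         430.54565751 210.04634898]
 [  0.           0.           1.        ]] [[-0.57813571  0.81594011  0.00091194]
 [ 0.45362948  0.32234851 -0.83085001]
 [-0.67821781 -0.47993038 -0.55649567]] [ 0.35958896 -0.19622896  1.59948888]
top [[432.39277164   0.         285.42435507]
 [  0.         432.39277164 206.9751584 ]
 [  0.           0.           1.        ]] [[ 0.0055617  -0.99990655  0.01248818]
 [-0.99682322 -0.00653592 -0.07937725]
 [ 0.07945146 -0.01200704 -0.99676642]] [-0.0098557   0.63652296  1.38414074]
```

View pics/scene0.png

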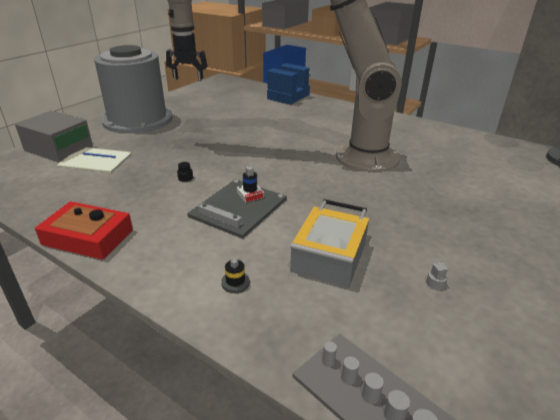

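View pics/top0.png

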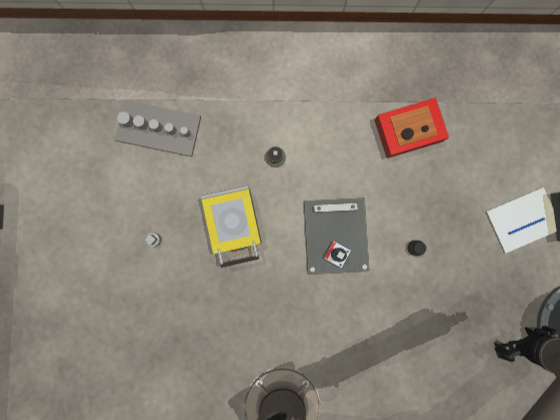

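The scene view shows the transducer at about (250,185) on the plate, the guard at (330,235) with its bar at (345,206), and the bystanders at (185,172), (235,273) and (438,276). In the top view (+x up, +y left) the transducer is at (338,255), the reaction bar at (335,208), the guard bar at (238,260), and the bystanders at (417,248), (275,156) and (153,240). I'll zoom in to get accurate pixels.

```bash
python3 - <<'E'
import cv2,numpy as np
t=cv2.imread("pics/top0.png");s=cv2.imread("pics/scene0.png")
# top crop x190-380,y180-285 x4.2 ; 
cv2.imwrite("pics/topcrop.png",cv2.resize(t[180:285,190:380],None,fx=4,fy=4,interpolation=cv2.INTER_CUBIC))
cv2.imwrite("pics/scenecrop.png",cv2.resize(s[155:290,180:380],None,fx=4,fy=4,interpolation=cv2.INTER_CUBIC))
E
```

```text
(no output)
```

View pics/topcrop.png

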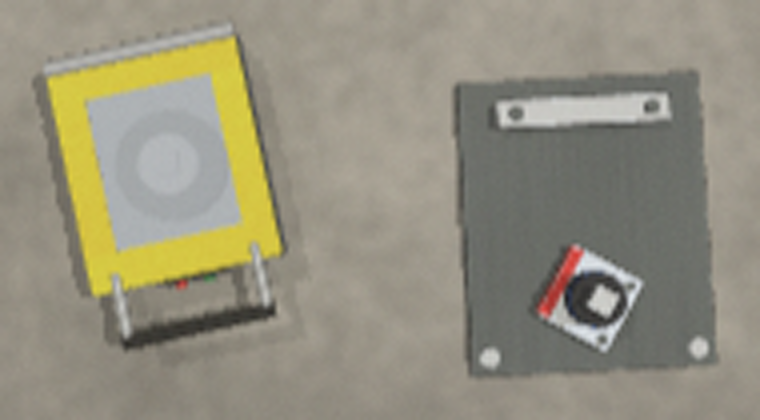

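View pics/scenecrop.png

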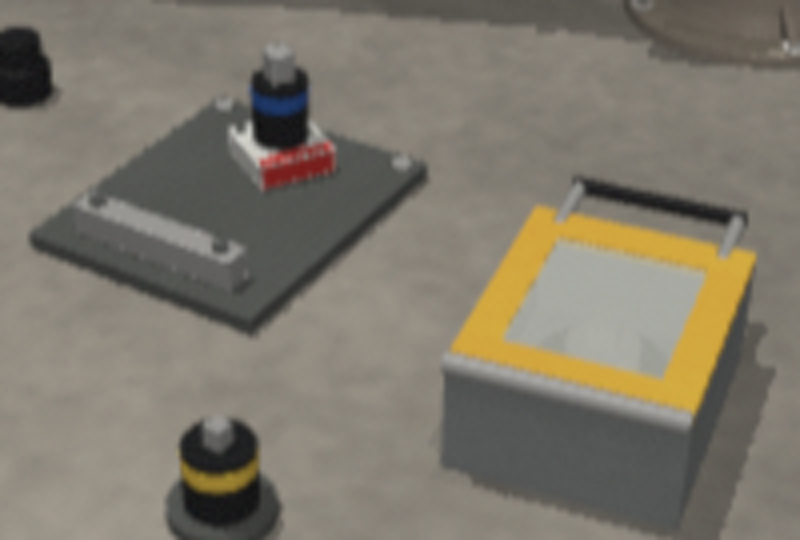

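The crops give usable corners. In the top crop the red edge runs (575,245)–(540,312), the bar top spans (497,101)–(670,118), and the grip bar ends are at (125,345) and (273,311). In the scene crop the red face top is (262,162)–(333,145) and the grip bar ends are at (743,217) and (578,182). Next I triangulate and fit poses.

```bash
cat > h.py <<'E'
import numpy as np,cv2
from scipy.optimize import least_squares
C={n:dict(np.load(f"{n}0.npz")) for n in("scene","top")}
off={"top":(190,180),"scene":(180,155)}
def px(n,p): return (np.array(p,float)+.5)/4-.5+off[n]
def proj(n,X): c=C[n];Y=(c["R"]@np.atleast_2d(X).T).T+c["t"];Y=Y@c["camera_matrix"].T;return Y[:,:2]/Y[:,2:]
def tri(pt,ps):
    P=[C[n]["camera_matrix"]@np.c_[C[n]["R"],C[n]["t"]] for n in("top","scene")]
    X=cv2.triangulatePoints(P[0],P[1],px("top",pt),px("scene",ps))[:,0];return X[:3]/X[3]
def fit(obs,x0):
    # obs: (view, crop px, model xyz); unknown x,y,z,yaw
    def r(v):
        c,s=np.cos(v[3]),np.sin(v[3]);R=np.array([[c,-s,0],[s,c,0],[0,0,1]])
        return np.concatenate([proj(n,R@np.array(m)+v[:3])[0]-px(n,p) for n,p,m in obs])
    s=least_squares(r,x0,loss="soft_l1");return s.x,np.round(r(s.x).reshape(-1,2),1)
E
python3 - <<'E'
from h import *
np.set_printoptions(precision=4,suppress=True)
print("drive top",tri((604,299),(278,49)))
a,b=tri((125,345),(743,217)),tri((273,311),(578,182));print("gbar",a,b,(a+b)/2,np.linalg.norm(a-b))
print("red mid top",tri((557.5,278),(297.5,153)))
x,y,z=.12,.1,.015
F=[("top",(455,84),(x,y,z)),("top",(697,71),(x,-y,z)),("top",(470,377),(-x,y,z)),("top",(717,362),(-x,-y,z)),
("scene",(30,237),(x,-y,z)),("scene",(252,322),(x,y,z)),("scene",(428,168),(-x,y,z)),("scene",(215,98),(-x,-y,z)),
("top",(497,101),(.102,.07,.04)),("top",(668,92),(.102,-.07,.04)),("top",(670,118),(.08,-.07,.04)),("top",(499,128),(.08,.07,.04))]
f,r=fit(F,[.6,-.1,0,.05]);print("fixture",f,r.tolist())
h=.032
T=[("top",(575,245),(h,-h,.022)),("top",(540,312),(h,h,.022)),("top",(643,280),(-h,-h,.022)),("top",(606,352),(-h,h,.022)),
("scene",(262,162),(h,-h,.022)),("scene",(333,145),(h,h,.022)),("scene",(268,187),(h,-h,0)),("scene",(335,167),(h,h,0)),("scene",(228,132),(-h,-h,.022)),
("top",(604,299),(0,0,.098)),("scene",(278,49),(0,0,.098))]
t,r=fit(T,[.5,-.1,.015,1.05]);print("transd",t,r.tolist())
D=[("top",(88,296),(-.09,.075,.086)),("top",(284,249),(-.09,-.075,.086)),("top",(45,75),(.09,.075,.086)),("top",(238,33),(.09,-.075,.086)),
("scene",(756,253),(-.09,.075,.086)),("scene",(537,207),(-.09,-.075,.086)),
("top",(125,345),(-.13,.055,.083)),("scene",(743,217),(-.13,.055,.083)),("top",(273,311),(-.13,-.055,.083)),("scene",(578,182),(-.13,-.055,.083)),
("scene",(445,465),(.09,-.075,0)),("scene",(675,525),(.09,.075,0))]
d,r=fit(D,[.6,.15,0,.2]);print("drive",d,r.tolist())
c,s=np.cos(f[3]),np.sin(f[3])
print("rel transducer in fixture",np.array([[c,s],[-s,c]])@(t[:2]-f[:2]),"dyaw deg",np.degrees(f[3]-t[3]))
E
```

```text
drive top [ 0.4869 -0.1732  0.1177]
gbar [0.4491 0.1911 0.087 ] [0.4753 0.0785 0.0868] [0.4622 0.1348 0.0869] 0.11564375761358245
red mid top [ 0.5012 -0.1463  0.0433]
fixture [ 0.5458 -0.173  -0.0009  0.0612] [[0.2, -0.2], [0.2, -0.2], [0.8, 0.0], [0.4, 0.3], [-0.2, -0.0], [0.3, 0.5], [0.2, -0.5], [1.4, 0.2], [-0.3, -0.1], [0.1, -0.2], [0.1, 0.0], [-0.3, -0.1]]
transd [ 0.4861 -0.1732  0.0204  1.0934] [[-0.2, -0.6], [-0.6, 0.4], [0.6, -0.1], [0.8, -0.2], [-0.1, 0.7], [1.2, -0.1], [-1.4, 0.6], [0.7, 0.4], [-0.1, -1.5], [0.2, 0.1], [0.4, -0.3]]
drive [0.5888 0.1636 0.0029 0.2261] [[1.5, 0.5], [0.1, 1.6], [0.3, -1.0], [-0.7, -0.9], [0.6, -0.4], [0.1, -0.9], [1.5, -0.4], [-0.7, 0.1], [-0.6, 0.2], [1.1, 0.4], [-0.7, -0.1], [0.8, 1.1]]
rel transducer in fixture [-0.0596  0.0034] dyaw deg -59.140660635828844
```

Fits agree with the stated sizes: fixture z ≈ 0, drive top ≈ 0.115 m, and bar length and height as given. Now I compute the approach increments.

```bash
cat > m.py <<'E'
import sys,numpy as np
from scipy.spatial.transform import Rotation as Ro
from station import bot
def R0(): q=bot.get_obs()["tool_rot"]; return Ro.from_quat(np.r_[q[1:],q[0]])
def down(yx): # tool x azimuth (deg), z down
    c,s=np.cos(np.radians(yx)),np.sin(np.radians(yx)); return Ro.from_matrix(np.array([[c,s,0],[s,-c,0],[0,0,-1]]))
def inc(p,R):
    r=R0();o=bot.get_obs();return np.round(np.r_[r.inv().apply(np.array(p)-o["eef_pos"])*1000,(r.inv()*R).as_rotvec(degrees=True)],1)
def st():
    o=bot.get_obs();print("t",np.round(o["t"],2),"p",np.round(o["eef_pos"],4),"F",np.round(o["contact_force"],1),"w",np.round(o["gripper_width"],3),"gf",np.round(o["grasp_force"],1),"q",np.round(o["q"],2),"xaz",np.round(np.degrees(np.arctan2(*R0().as_matrix()[[1,0],0])),1))
E
python3 - <<'E'
from m import *
st();print(inc([.4865,-.173,.15],down(62.6)))
E
```

```text
t 0.1 p [ 0.27   -0.6181  0.2304] F [ 0.2 -0.1  0.6] w 0.999 gf 0.0 q [ 1.05  0.48  0.02  1.56 -0.01  1.11 -0.08] xaz 23.6
[ 3.766e+02 -3.210e+02  8.090e+01 -1.000e-01 -0.000e+00 -3.900e+01]
```

Request:
step_arm --increments '[[[1, 190, -160, 40, 0, 0, -20], [1, 190, -160, 40, 0, 0, -20], [1, 190, -160, 40, 0, 0, -20], [1, 377, -321, 81, 0, 0, -39], [1, 377, -321, 81, 0, 0, -39], [1, 377, -321, 81, 0, 0, -39], [1, 377, -321, 81, 0, 0, -39], [1, 377, -321, 81, 0, 0, -39], [1, 377, -321, 81, 0, 0, -39], [1, 377, -321, 81, 0, 0, -39]]]' --force 40

```text
t: 0.93
eef_pos: [0.4507, -0.2472, 0.1637]
tool_rot: [-0.0, 0.855, 0.519, -0.0]
contact_force: [0.3, 0.1, 0.1]
gripper_width: 1.0
grasp_force: 0.0
```

```bash
python3 - <<'E'
from m import *
st();print(inc([.4865,-.173,.15],down(62.6)),inc([.4865,-.173,.05],down(62.6)))
E
```

```text
t 0.93 p [ 0.4507 -0.2472  0.1637] F [0.3 0.1 0.1] w 1.0 gf 0.0 q [ 0.61  0.31 -0.28  1.99  0.11  0.86 -0.2 ] xaz 62.6
[82.3 -2.4 13.7 -0.   0.  -0. ] [ 82.3  -2.4 113.7  -0.    0.   -0. ]
```

Request:
step_arm --increments '[[[1, 40, -1, 7, 0, 0, 0], [1, 80, -2, 14, 0, 0, 0], [1, 80, -2, 14, 0, 0, 0], [1, 80, -2, 14, 0, 0, 0]]]'

```text
t: 1.27
eef_pos: [0.4862, -0.1741, 0.1496]
tool_rot: [-0.001, 0.853, 0.522, -0.0]
contact_force: [-0.4, -0.6, 0.1]
gripper_width: 1.0
grasp_force: 0.0
```

```bash
python3 - <<'E'
from m import *
st();print(inc([.4865,-.173,.05],down(62.6)))
import cv2
c=bot.read_camera("scene");cv2.imwrite("pics/s1.png",cv2.resize(c["image"][80:220,160:360,::-1],None,fx=4,fy=4,interpolation=cv2.INTER_CUBIC))
E
```

```text
t 1.27 p [ 0.4862 -0.1741  0.1496] F [-0.4 -0.6  0.1] w 1.0 gf 0.0 q [ 0.48  0.34 -0.31  1.99  0.14  0.83 -0.38] xaz 62.9
[ 1.1 -0.1 99.6 -0.1 -0.   0.3]
```

Request:
step_arm --increments '[[[1, 1, 0, 35, 0, 0, 0], [1, 1, 0, 65, 0, 0, 0], [1, 1, 0, 85, 0, 0, 0], [1, 1, 0, 99, 0, 0, 0], [1, 1, 0, 99, 0, 0, 0]]]'

```text
t: 1.73
eef_pos: [0.4831, -0.1778, 0.0484]
tool_rot: [-0.002, 0.855, 0.518, -0.002]
contact_force: [-0.4, 0.6, -0.7]
gripper_width: 1.003
grasp_force: 0.0
```

Request:
step_arm --increments '[[[-1, 0, 0, 0, 0, 0, 0], [-1, 0, 0, 0, 0, 0, 0], [-1, 0, 0, 0, 0, 0, 0], [-1, 0, 0, 0, 0, 0, 0], [-1, 0, 0, 0, 0, 0, 0], [-1, 0, 0, 0, 0, 0, 0], [-1, 0, 0, 0, 0, 0, 0], [-1, 0, 0, 0, 0, 0, 0]]]' --force 30

```text
t: 2.4
eef_pos: [0.4857, -0.1766, 0.0523]
tool_rot: [0.0, 0.855, 0.519, -0.0]
contact_force: [-4.2, 1.1, 5.8]
gripper_width: 0.509
grasp_force: 29.8
```

```bash
python3 - <<'E'
from m import *
st()
from h import cv2
c=bot.read_camera("scene");cv2.imwrite("pics/s2.png",cv2.resize(c["image"][100:240,170:370,::-1],None,fx=4,fy=4,interpolation=cv2.INTER_CUBIC))
E
```

```text
t 2.4 p [ 0.4857 -0.1766  0.0523] F [-4.2  1.1  5.8] w 0.509 gf 29.8 q [ 0.44  0.49 -0.27  2.06  0.21  0.63 -0.45] xaz 62.6
```

View pics/s2.png

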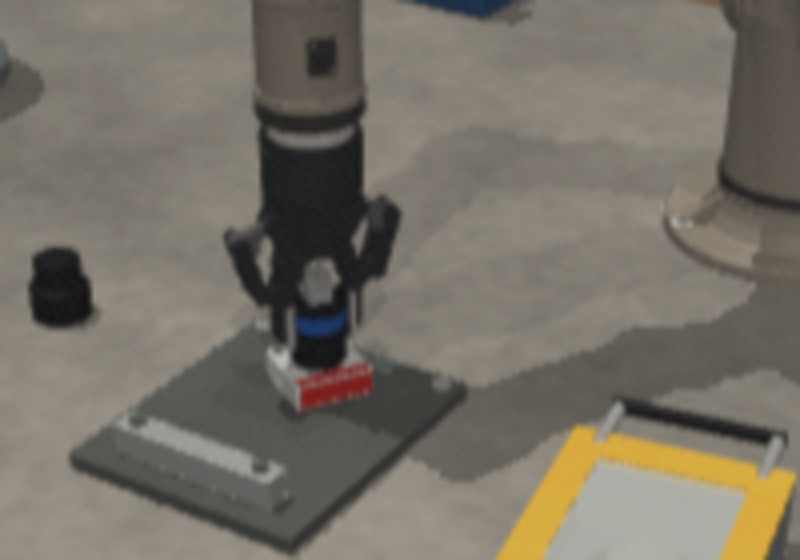

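The grasp is good: opening about 43 mm on the 44 mm body, red face along tool +x, still on the plate. Next I turn it and slide it close to the bar.

```bash
python3 - <<'E'
from m import *
print(inc([.580,-.1712,.0523],down(3.5)))
E
```

```text
[48.2 81.2 -0.   0.   0.  59.1]
```

Request:
step_arm --increments '[[[-1, 0, 0, -1, 0, 0, 7], [-1, 0, 0, -1, 0, 0, 14], [-1, 5, 9, -1, 0, 0, 21], [-1, 11, 19, -1, 0, 0, 28], [-1, 17, 29, -1, 0, 0, 35], [-1, 23, 39, -1, 0, 0, 42], [-1, 29, 49, -1, 0, 0, 49], [-1, 35, 59, -1, 0, 0, 56], [-1, 42, 70, -1, 0, 0, 59], [-1, 48, 81, -1, 0, 0, 59]]]'

```text
t: 3.28
eef_pos: [0.5793, -0.1706, 0.0525]
tool_rot: [-0.0, 1.0, 0.03, -0.001]
contact_force: [-3.7, 0.7, 0.2]
gripper_width: 0.506
grasp_force: 32.1
```

```bash
python3 - <<'E'
from m import *
st();print(inc([.580,-.1712,.0523],down(3.5)))
E
```

```text
t 3.28 p [ 0.5793 -0.1706  0.0525] F [-3.7  0.7  0.2] w 0.506 gf 32.1 q [ 0.18  0.58  0.    1.86 -0.    0.7  -1.33] xaz 3.4
[ 0.6  0.6  0.2 -0.   0.1 -0.1]
```

Request:
step_arm --increments '[[[-1, 3, 0, 0, 0, 0, 0], [-1, 6, 0, 0, 0, 0, 0], [-1, 8, 0, 0, 0, 0, 0], [-1, 10, 0, 0, 0, 0, 0], [-1, 10, 0, 0, 0, 0, 0]]]' --force 22

```text
t: 3.7
eef_pos: [0.5885, -0.1705, 0.0524]
tool_rot: [-0.0, 1.0, 0.031, -0.001]
contact_force: [-5.0, 0.5, 2.8]
gripper_width: 0.505
grasp_force: 32.2
```

Request:
step_arm --increments '[[[-1, 1, 0, 0, 0, 0, 0], [-1, 2, 0, 0, 0, 0, 0], [-1, 2, 0, 0, 0, 0, 0]]]'

```text
t: 3.95
eef_pos: [0.59, -0.1705, 0.0525]
tool_rot: [-0.0, 1.0, 0.031, -0.001]
contact_force: [-6.9, -0.2, 5.5]
gripper_width: 0.504
grasp_force: 32.6
```

Request:
step_arm --increments '[[[-1, 1, 0, 0, 0, 0, 0], [-1, 2, 0, 0, 0, 0, 0], [-1, 3, 0, 0, 0, 0, 0], [-1, 3, 0, 0, 0, 0, 0]]]'

```text
t: 4.28
eef_pos: [0.591, -0.1706, 0.0526]
tool_rot: [-0.0, 1.0, 0.031, -0.003]
contact_force: [-11.5, 1.3, 11.9]
gripper_width: 0.508
grasp_force: 33.2
```

Request:
step_arm --increments '[[[-1, 1, 0, 0, 0, 0, 0], [-1, 2, 0, 0, 0, 0, 0], [-1, 3, 0, 0, 0, 0, 0], [-1, 3, 0, 0, 0, 0, 0]]]'

```text
t: 4.62
eef_pos: [0.5913, -0.1706, 0.0527]
tool_rot: [-0.0, 1.0, 0.031, -0.006]
contact_force: [-20.8, 1.7, 22.1]
gripper_width: 0.506
grasp_force: 34.1
```

```bash
python3 - <<'E'
from m import *
st()
from h import cv2
c=bot.read_camera("scene");cv2.imwrite("pics/s3.png",cv2.resize(c["image"][140:240,170:310,::-1],None,fx=5,fy=5,interpolation=cv2.INTER_CUBIC))
E
```

```text
t 4.62 p [ 0.5913 -0.1706  0.0527] F [-20.8   1.7  22.1] w 0.506 gf 34.1 q [ 0.18  0.6   0.    1.82 -0.    0.73 -1.33] xaz 3.6
```

View pics/s3.png

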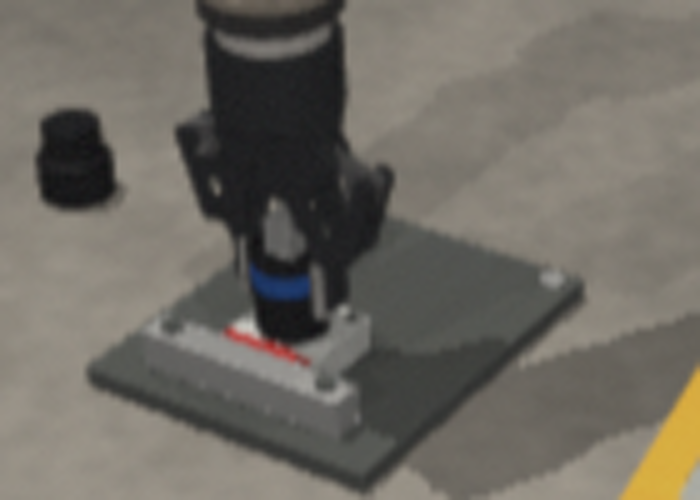

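The transducer is flush against the bar, with the red strip along it at (230,330)–(305,360) in the crop, and contact came where predicted. I relax the push, then release.

Request:
step_arm --increments '[[[-1, -3, 0, -1, 0, 0, 0], [-1, -5, 0, -1, 0, 0, 0], [-1, -5, 0, -1, 0, 0, 0]]]'

```text
t: 4.92
eef_pos: [0.591, -0.1705, 0.0526]
tool_rot: [-0.0, 1.0, 0.031, -0.001]
contact_force: [-6.3, -0.9, -0.5]
gripper_width: 0.51
grasp_force: 31.7
```

Request:
step_arm --increments '[[[0.2, 0, 0, 0, 0, 0, 0], [0.4, 0, 0, 0, 0, 0, 0], [0.6, 0, 0, 0, 0, 0, 0], [0.8, 0, 0, 0, 0, 0, 0], [1, 0, 0, 0, 0, 0, 0], [1, 0, 0, 0, 0, 0, 0], [1, 0, 0, 0, 0, 0, 0]]]'

```text
t: 5.5
eef_pos: [0.5933, -0.1701, 0.0532]
tool_rot: [0.0, 1.0, 0.031, 0.0]
contact_force: [0.3, -0.5, 0.4]
gripper_width: 1.0
grasp_force: 0.0
```

Request:
step_arm --increments '[[[1, 0, 0, -20, 0, 0, 0], [1, 0, 0, -50, 0, 0, 0], [1, 0, 0, -90, 0, 0, 0], [1, 0, 0, -130, 0, 0, 0], [1, -40, 0, -140, 0, 0, 0], [1, -80, 0, -140, 0, 0, 0], [1, -120, 0, -140, 0, 0, 0], [1, -120, 0, -140, 0, 0, 0]]]'

```text
t: 6.17
eef_pos: [0.464, -0.1786, 0.1918]
tool_rot: [-0.0, 1.0, 0.029, -0.004]
contact_force: [-0.9, 0.1, -1.6]
gripper_width: 1.002
grasp_force: 0.0
```

```bash
python3 - <<'E'
from m import *
st()
from h import cv2
a=[]
for n,(x,y) in(("scene",(180,140)),("top",(300,185))):
    c=bot.read_camera(n);np.savez(n+"1.npz",**c);a.append(cv2.resize(c["image"][y:y+90,x:x+80,::-1],None,fx=5,fy=5,interpolation=cv2.INTER_CUBIC))
cv2.imwrite("pics/s4.png",np.hstack(a))
E
```

```text
t 6.17 p [ 0.464  -0.1786  0.1918] F [-0.9  0.1 -1.6] w 1.002 gf 0.0 q [ 0.23  0.24  0.02  2.01 -0.    0.9  -1.27] xaz 3.3
```

View pics/s4.png

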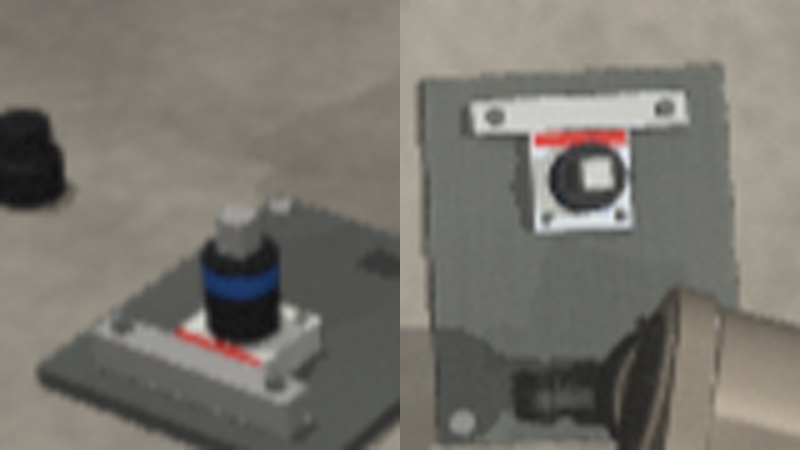

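The transducer stands free, its red strip along the bar at (535–625, 137) in the top crop and centred. I check the squareness numerically from the stored images and compute the guard move.

```bash
python3 - <<'E'
from m import *; from h import cv2,least_squares
c=dict(np.load("top1.npz"));im=c["image"].astype(float)[185:240,300:370]
def edge(ch,cols,r0,r1,sign):  # subpixel row of a step per column
    out=[]
    for x in cols:
        p=ch[r0:r1,x];g=np.maximum(sign*np.gradient(p),0);out.append((np.arange(r0,r1)*g).sum()/g.sum())
    k=np.polyfit(cols,out,1);return k,np.std(np.array(out)-np.polyval(k,cols))
red=im[...,0]-im[...,1]
m=red>60
ys,xs=np.nonzero(m);print(xs.min(),xs.max(),ys.min(),ys.max())
cols=np.arange(xs.min()+2,xs.max()-1)
w=np.clip(red,0,None)
rows=[(np.arange(22,34)*w[22:34,x]).sum()/w[22:34,x].sum() for x in cols]
print("red slope",np.polyfit(cols,rows,1))
g=im.mean(2)
print("flange near edge",edge(g,np.arange(29,44),42,50,-1))
print("bar far edge",edge(g,np.arange(17,55),14,22,1))
print("plate far edge",edge(g,np.arange(8,62),8,17,-1))
# bar pose/transducer mark by back-projection at known heights
K,R,t=c["camera_matrix"],c["R"],c["t"]
def back(u,v,z):
    d=R.T@np.linalg.inv(K)@[u,v,1];o=-R.T@t;return o+d*(z-o[2])/d[2]
xm=(xs.min()+xs.max())/2
print("mark top",back(xm+300,np.polyval(np.polyfit(cols,rows,1),xm)+185,.037))
st()
# guard: drive origin + yaw
d=np.array([.5888,.1636]);y=.2261;e=np.array([np.cos(y),np.sin(y)])
print("hinge",d+.09*e,"bar",d-.13*e)
gb=np.r_[d-.13*e,.085]
print("above",inc(gb+[0,0,.08],down(np.degrees(y)+90)),inc(gb+[0,0,.08],down(np.degrees(y))))
E
```

```text
27 44 26 29
red slope [-0.04067874 28.61965916]
flange near edge (array([-2.93857931e-02,  4.63192762e+01]), np.float64(0.3234564112755123))
bar far edge (array([-0.0582222 , 20.79153932]), np.float64(0.22547516725236422))
plate far edge (array([-0.04991588, 15.27704042]), np.float64(0.32343453091963453))
mark top [ 0.61983252 -0.16792576  0.037     ]
t 6.27 p [ 0.4719 -0.1779  0.1934] F [ 0.3  0.1 -0.1] w 1.004 gf 0.0 q [ 0.22  0.24  0.01  2.   -0.    0.9  -1.27] xaz 3.5
hinge [0.67650933 0.18377607] bar [0.46210875 0.13445679]
above [   9.4 -312.4   28.4    0.    -0.   -99.4] [   9.4 -312.4   28.4    0.    -0.    -9.4]
```

Squareness is within about 0.02 rad and the mark sits at the bar. Now to the guard bar, with tool y across it and the fingers opened only partly so the inner finger clears the guard's front edge.

Request:
step_arm --increments '[[[0.5, 5, -40, 5, 0, 0, -7], [0, 9, -80, 10, 0, 0, -14], [-0.29, 9, -120, 15, 0, 0, -21], [-0.29, 9, -160, 20, 0, 0, -28], [-0.29, 9, -200, 25, 0, 0, -35], [-0.29, 9, -240, 28, 0, 0, -42], [-0.29, 9, -280, 28, 0, 0, -49], [-0.29, 9, -312, 28, 0, 0, -56], [-0.29, 9, -312, 28, 0, 0, -63], [-0.29, 9, -312, 28, 0, 0, -70]]]'

```text
t: 7.1
eef_pos: [0.4638, 0.1387, 0.1655]
tool_rot: [-0.001, 0.797, 0.604, 0.001]
contact_force: [0.3, -0.9, -0.3]
gripper_width: 0.355
grasp_force: 0.0
```

Request:
step_arm --increments '[[[-0.29, 0, 0, 0, 0, 0, -7], [-0.29, 0, 0, 0, 0, 0, -14], [-0.29, 0, 0, 0, 0, 0, -21], [-0.29, 0, 0, 0, 0, 0, -28], [-0.29, 0, 0, 0, 0, 0, -29.4], [-0.29, 0, 0, 0, 0, 0, -29.4]]]'

```text
t: 7.6
eef_pos: [0.4637, 0.1352, 0.1652]
tool_rot: [-0.0, 0.623, 0.782, 0.001]
contact_force: [0.0, -0.2, -0.5]
gripper_width: 0.361
grasp_force: 0.0
```

```bash
python3 - <<'E'
from m import *
st();gb=np.array([.4621,.1345,.067]);print(inc(gb,down(102.95)))
import cv2
a=[]
for n,(x,y) in(("scene",(290,130)),("top",(195,185))):
    c=bot.read_camera(n);a.append(cv2.resize(c["image"][y:y+100,x:x+80,::-1],None,fx=5,fy=5,interpolation=cv2.INTER_CUBIC))
cv2.imwrite("pics/s5.png",np.hstack(a))
E
```

```text
t 7.6 p [0.4637 0.1352 0.1652] F [ 0.  -0.2 -0.5] w 0.361 gf 0.0 q [-0.02  0.28 -0.46  2.05  0.16  0.85 -0.34] xaz 102.9
[-0.5 -1.8 98.2  0.  -0.1 -0. ]
```

View pics/s5.png

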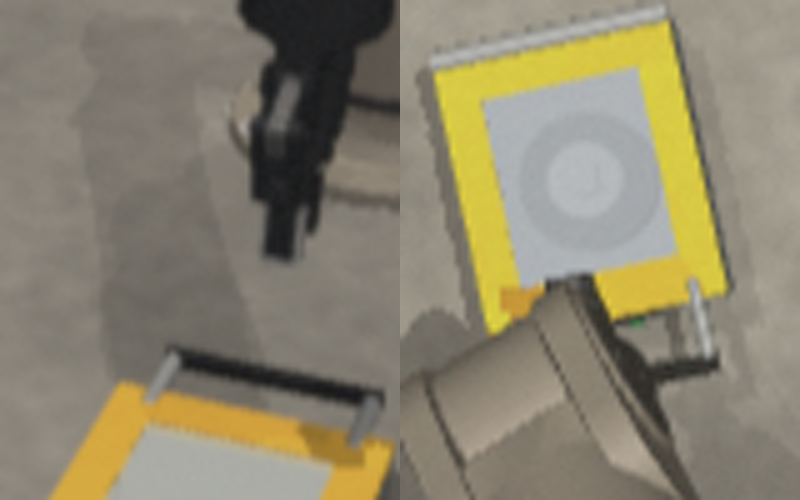

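The fingers are above the bar's middle (bar from (170,355) to (380,398) in the scene crop), aligned across it. I descend and grip.

Request:
step_arm --increments '[[[-0.29, -0.5, -2, 30, 0, 0, 0], [-0.29, -0.5, -2, 55, 0, 0, 0], [-0.29, -0.5, -2, 70, 0, 0, 0], [-0.29, -0.5, -2, 80, 0, 0, 0], [-0.29, -0.5, -2, 80, 0, 0, 0]]]' --force 30

```text
t: 8.12
eef_pos: [0.4598, 0.1332, 0.0834]
tool_rot: [-0.001, 0.623, 0.782, -0.001]
contact_force: [-0.9, 0.0, 0.1]
gripper_width: 0.354
grasp_force: 0.0
```

Request:
step_arm --increments '[[[-0.29, 0, 0, 6, 0, 0, 0], [-0.29, 0, 0, 12, 0, 0, 0], [-0.29, 0, 0, 17, 0, 0, 0], [-0.29, 0, 0, 17, 0, 0, 0]]]'

```text
t: 8.45
eef_pos: [0.4607, 0.1333, 0.0677]
tool_rot: [-0.0, 0.623, 0.782, -0.0]
contact_force: [-0.2, 0.6, 0.1]
gripper_width: 0.356
grasp_force: 0.0
```

Request:
step_arm --increments '[[[-0.6, 0, 0, 0, 0, 0, 0], [-1, 0, 0, 0, 0, 0, 0], [-1, 0, 0, 0, 0, 0, 0], [-1, 0, 0, 0, 0, 0, 0], [-1, 0, 0, 0, 0, 0, 0], [-1, 0, 0, 0, 0, 0, 0]]]' --force 40

```text
t: 8.95
eef_pos: [0.4629, 0.134, 0.069]
tool_rot: [0.001, 0.623, 0.782, 0.002]
contact_force: [5.5, -0.5, -1.8]
gripper_width: 0.123
grasp_force: 38.9
```

```bash
python3 - <<'E'
from m import *
st()
E
```

```text
t 8.95 p [0.4629 0.134  0.069 ] F [ 5.5 -0.5 -1.8] w 0.123 gf 38.9 q [-0.07  0.43 -0.4   2.12  0.28  0.64 -0.45] xaz 103.0
```

Request:
step_arm --increments '[[[-1, 0, 0.1, -7.7, 0, 0, 0], [-1, 0, 0.5, -15.4, 0, 0, 0], [-1, 0, 1.2, -23.1, 0, 0, 0], [-1, 0, 2.2, -30.7, 0, 0, 0], [-1, 0, 3.4, -38.3, 0, 0, 0], [-1, 0, 4.8, -45.9, 0, 0, 0], [-1, 0, 6.6, -53.4, 0, 0, 0], [-1, 0, 8.6, -60.8, 0, 0, 0], [-1, 0, 10.8, -68.2, 0, 0, 0], [-1, 0, 13.3, -75.4, 0, 0, 0]]]'

```text
t: 9.78
eef_pos: [0.4754, 0.1368, 0.1443]
tool_rot: [0.001, 0.623, 0.782, 0.002]
contact_force: [7.3, 2.2, -6.6]
gripper_width: 0.122
grasp_force: 38.8
```

```bash
python3 - <<'E'
from m import *
st()
for a,b in((.35,.7),(.7,1.047)):
    t=np.linspace(a,b,11)[1:];print(np.round(220*np.c_[np.cos(a)-np.cos(t),np.sin(a)-np.sin(t)],1).tolist())
E
```

```text
t 9.78 p [0.4754 0.1368 0.1443] F [ 7.3  2.2 -6.6] w 0.122 gf 38.8 q [-0.03  0.33 -0.45  2.04  0.19  0.81 -0.36] xaz 103.0
[[2.8, -7.2], [5.8, -14.3], [9.0, -21.2], [12.5, -28.1], [16.3, -34.8], [20.3, -41.4], [24.5, -47.9], [28.9, -54.2], [33.5, -60.3], [38.4, -66.3]]
[[5.0, -5.8], [10.2, -11.3], [15.6, -16.7], [21.2, -21.9], [27.0, -26.9], [32.9, -31.7], [39.0, -36.3], [45.3, -40.7], [51.7, -44.8], [58.2, -48.8]]
```

Request:
step_arm --increments '[[[-1, 0, 3.3, -7.2, 0, 0, 0], [-1, 0, 6.8, -14.3, 0, 0, 0], [-1, 0, 10, -21.2, 0, 0, 0], [-1, 0, 13.5, -28.1, 0, 0, 0], [-1, 0, 17.3, -34.8, 0, 0, 0], [-1, 0, 21.3, -41.4, 0, 0, 0], [-1, 0, 25.5, -47.9, 0, 0, 0], [-1, 0, 29.9, -54.2, 0, 0, 0], [-1, 0, 34.5, -60.3, 0, 0, 0], [-1, 0, 39.4, -66.3, 0, 0, 0]]]'

```text
t: 10.62
eef_pos: [0.5103, 0.1448, 0.2099]
tool_rot: [-0.001, 0.622, 0.783, -0.002]
contact_force: [-6.8, -0.6, 1.1]
gripper_width: 0.124
grasp_force: 39.0
```

Request:
step_arm --increments '[[[-1, 0, 5, -5.8, 0, 0, 0], [-1, 0, 10.2, -11.3, 0, 0, 0], [-1, 0, 15.6, -16.7, 0, 0, 0], [-1, 0, 21.2, -21.9, 0, 0, 0], [-1, 0, 27, -26.9, 0, 0, 0], [-1, 0, 32.9, -31.7, 0, 0, 0], [-1, 0, 39, -36.3, 0, 0, 0], [-1, 0, 45.3, -40.7, 0, 0, 0], [-1, 0, 51.7, -44.8, 0, 0, 0], [-1, 0, 58.2, -48.8, 0, 0, 0]]]'

```text
t: 11.45
eef_pos: [0.5671, 0.1579, 0.261]
tool_rot: [-0.001, 0.623, 0.783, -0.002]
contact_force: [-13.1, -4.9, 15.2]
gripper_width: 0.122
grasp_force: 40.7
```

Request:
step_arm --increments '[[[-1, 0, 0, 0, 0, 0, 0], [-1, 0, 0, 0, 0, 0, 0], [-1, 0, 0, 0, 0, 0, 0], [-1, 0, 0, 0, 0, 0, 0], [-1, 0, 0, 0, 0, 0, 0], [-1, 0, 0, 0, 0, 0, 0]]]'

```text
t: 11.95
eef_pos: [0.5674, 0.158, 0.2612]
tool_rot: [-0.0, 0.623, 0.783, -0.001]
contact_force: [-12.8, -3.7, 15.4]
gripper_width: 0.119
grasp_force: 40.8
```

```bash
python3 - <<'E'
from m import *
st()
o=bot.get_obs()["eef_pos"];h=np.array([.6765,.1838]);e=np.array([np.cos(.2261),np.sin(.2261)])
r=(h-o[:2])@e;z=o[2]+.0187-.083;print("r,z",r,z,"len",np.hypot(r,z),"angle",np.degrees(np.arctan2(z,r)), "from dz", np.degrees(np.arcsin((o[2]-.069)/.22)))
import cv2
im=[]
for n in("scene","top"):
    c=bot.read_camera(n);im.append(cv2.resize(c["image"][80:300,170:400,::-1],(400,383)))
cv2.imwrite("pics/s6.png",np.hstack(im))
E
```

```text
t 11.95 p [0.5674 0.158  0.2612] F [-12.8  -3.7  15.4] w 0.119 gf 40.8 q [-0.03  0.35 -0.44  1.71  0.16  1.13 -0.29] xaz 103.0
r,z 0.11208088642291753 0.19689602049443328 len 0.2265616207301917 angle 60.3497819390848 from dz 60.88186834056808
```

View pics/s6.png

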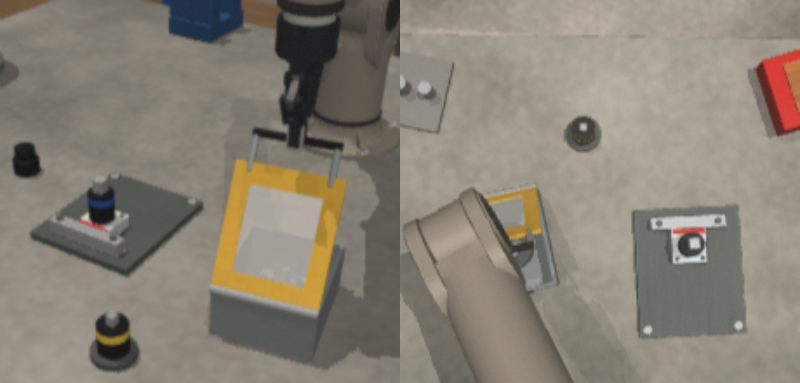

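The guard is open at about 60.5° and held, the transducer is flush, and the bystanders are in place. I relax the radial push slightly, settle and hand in.

Request:
step_arm --increments '[[[-1, 0, -0.5, -1, 0, 0, 0], [-1, 0, -1, -2, 0, 0, 0], [-1, 0, -1, -2, 0, 0, 0], [-1, 0, -1, -2, 0, 0, 0], [-1, 0, -1, -2, 0, 0, 0], [-1, 0, -1, -2, 0, 0, 0], [-1, 0, -1, -2, 0, 0, 0], [-1, 0, -1, -2, 0, 0, 0]]]'

```text
t: 12.72
eef_pos: [0.5673, 0.158, 0.2613]
tool_rot: [-0.0, 0.623, 0.783, -0.001]
contact_force: [-6.4, -1.5, 4.3]
gripper_width: 0.122
grasp_force: 39.8
```

```bash
python3 - <<'E'
from m import *
st();print(bot.hand_in())
E
```

```text
t 12.72 p [0.5673 0.158  0.2613] F [-6.4 -1.5  4.3] w 0.122 gf 39.8 q [-0.03  0.35 -0.44  1.71  0.16  1.13 -0.29] xaz 103.0
the job is handed in; nothing more can be done
None
```

I handed the job in at 12.7 s, with no verdict returned: by my measurements the transducer stands released with its red face against the bar, square within about 0.02–0.03 rad, the guard is held at about 60°, and the bystanders were not touched.

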